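Dock the plate carriage of the cytometer's plate loader and lock it with the eccentric cam

TASK

Load the plate into the sampler: push the cam's lever round to the other end of its swing, so that the cam's low side faces the carriage, then push the carriage fully home under the hood, and push the lever all the way back so that the cam locks it there. Do not push the carriage up against the cam before the cam has been turned. Do it all by pushing with the fingertips and pick nothing up; keep the plate seated in the carriage and leave the other things on the bench where they stand.

Things in the scene. Friction and masses are not known exactly. Their poses are not given: they have to be found in the camera images.
- loader: Fixed plate loader: grey base plate 8 thick, two guide rods, dark hood at the far end. x = the way the carriage is pushed (forward; within 17 degrees of the robot's x), y left, z up; origin on the bench, under the carriage's centre line, level with the cam's pivot. In mm: base x -140 to 235, y -210 to 95; hood x 105 to 235, y -85 to 85, 97 high; pivot x 0, y -118.
- carriage (a joint): Forward travel of the carriage in m: 0 fully back, 0.116 fully home on the rubber bumpers under the hood. Starts at 0. Takes about 2 N to slide and stays where it is left. With the cam high it is stopped at about 0.038.
- push_plate (a point): Middle of the rear face of the carriage's upright push plate, 60 above the bench: aluminium, 6 thick, 100 wide, top edge 82 above the bench, square to the travel, facing back towards the robot. Push here. At loader x = -105 plus the travel, y 0. Axes as the loader's.
- roller (a point): Centre of the carriage's follower roller, 18 across, 21 to 33 above the bench, on a bracket at the carriage's right side, at loader y -90 and x = -75 plus the travel. It must pass the cam. Axes as the loader's.
- cam (a joint): Angle of cam and lever in rad, growing anticlockwise from above. 0: locked, lever points back (loader -x), high side to the carriage. pi: lever points forward, low side to the carriage, roller passes with 3 mm to spare. Between, the lever points out to the right. Hard stops at both ends; starts at 0 to 0.3; 2 N at the knob turns it and it stays. Goes back only with the carriage home or fully back.
- lever_knob (a point): Middle of the upright black grip on the lever's end: post 16 across, 47 to 90 above the bench, this point 69 above it, on a circle of radius 75 about the pivot. Lever bar: 41 to 48 above the bench. Cam, roller, carriage floor and plate lie lower than 48: fingertips 52 to 60 up meet only grip, push plate and hood. x axis: from grip to pivot.
- cam_pivot (a point): Centre of the cam's pivot, 27 above the bench. The cam is a steel disc 60 across, 14 thick, mounted 14 off its centre, 20 to 34 above the bench. Axes turn with the lever.
- plate_mid (a point): Centre of the white 96-well plate (128 x 86 x 14.5), loose in the low lips of the carriage, its underside 26 above the bench, 55 forward of the push plate's rear face. It rides along; not to be touched.
- tip_box_mid (a point): Bystander: blue pipette tip box with a clear grey lid, 124 x 86 x 70, loose, left of the loader. Its centre.
- tube_rack_mid (a point): Bystander: grey rack of small tubes, 76 x 110, 72 high over the caps, loose, left of the loader. Its centre, 35 up.
- bottle_mid (a point): Bystander: white reagent bottle, 58 across, 125 high, loose, right of the loader. Its centre, 60 up.
Not all that is in view belongs to the job. What is meant by the part that bears plate_mid is not black, orange or red, and is the larger of those in its own colour.

How it is judged:
By the outcome, as a careful person would: the job done as asked, in the order asked, and still so for the second after the job is handed in, with the robot touching nothing.
It also fails if it takes over 67 s, if anything falls off the work surface, if the arm or the gripper's body presses on something with over 40 N, if the wrist force passes 120 N, or if a joint passes its speed limit or range.

ROBOT

A 6-joint arm with a two-finger parallel gripper is mounted at the origin on the work surface. World frame = base frame: x ahead of the robot, y to its left, z up, the work surface at z = 0. Lengths are in mm, angles in rad, forces in N, time in s.
With the tool pointing down it reaches from about 350 to 775 mm from the base axis. Payload 7.3 kg.
Tool frame: the origin (TCP) lies on the front face of the gripper's body, between the roots of the fingers; the fingertips stand 66 mm ahead of it and the grasp point (between the pads) lies 47 mm ahead of it (bot.tip_extent is the distance from the TCP to the fingertips, in mm); z points along the fingers, y is the line along which they close (so a half turn about z gives the same grasp; the last joint's range is limited). The gripper opens to 92 mm and grips with 3 to 60 N. Pads are 19 mm wide; open, the fingers measure 130 mm over their backs; the gripper's body (75 mm by 190 mm) begins 47 mm behind the grasp point.
Start: joints at [-1.264, 0.342, 1.524, -0, 1.275, -0.146], TCP at [229.702, -472.097, 292.241] pointing down, gripper open.
Joint ranges: [-2.53, 2.53], [-0.77, 2.02], [0.04, 2.7], [-1, 4.14], [0.28, 2.66], [-3.11, 3.11]. Speed limits (rad/s): [2.57, 2.57, 3.14, 3.14, 3.14, 3.14].

INTERFACE

Orientations are given as [roll, pitch, yaw] about the fixed x, y, z axes, in that order (R = Rz(yaw) Ry(pitch) Rx(roll)).
In Python, from plant import readout, viewer, order, bot gives the robot as it stands.
- The arm moves only by the shell command python3 -m creep 'ROWS'. ROWS is text: rows parted by semicolons, each of 7 numbers parted by spaces: the shift along the world's x, y, z in m, then the turn, a rotation vector about the world's x, y, z in rad, then the opening in per cent of the stroke, from 0 (shut) to 100 (fully open). A call has 1 to 8 rows; each row shifts and turns the commanded pose from where the row before left it; what a row does not reach is not made up. A row lasts 1/12 s, in which the tool goes at most 41.7 mm and 7.16 degrees, less where a joint would pass 70% of its speed; a pose out of reach is approached as far as the arm can. A call is refused whole if a number of a shift passes 0.0417 or a number of a turn 0.125, either way. A call with a gripper value outside its range is refused whole. The fingers move at their own pace and stop on an object; the grip force is fixed at half the most. Time passes only in rows, so rows that do not move let the fingers close. It gives the time, the measured TCP pose, the force, the opening and the grip force at its end, in the units of the state.
- readout.get_obs(): the state, without advancing time (a new reading comes with each control period).
- viewer.capture(name): name is "scene" or "top"; returns the picture (420x560x3 uint8, red, green, blue); there is no depth.
- viewer.camera_info(name): a dict with "fx", "fy", "cx", "cy" (pixels), "origin" and "rotation" of the camera in the world. Camera axes: x right, y up, looking along -z (the intrinsics and any distortion apply to the point x, -y, -z); pixel columns grow to the right and rows downward; lengths in mm; the calibration is good to about 2 mm. A picture is of the moment at which its call begins. camera_info takes no time and is no camera call.
- order.close_job(): hands the job in; it is judged then, once.
The state is a dict: "time": time; "joint_positions": joint angles; "dq": joint speeds; "tau": joint torques, N m; "tool_pos": TCP position; "tcp_rot": TCP orientation; "contact_force": force on the tool from outside, world axes, zero at the start; "moment": the same for the moment, N m; "grip_width": finger opening in mm; "finger_force": force on a finger pad.
Only numpy, scipy, OpenCV 4.12 (cv2) and the standard library are available. Lean on these libraries where they do the work, as an engineer would, in place of code of your own. Each camera call takes 0.05 s, during which the arm holds its last target. There are 200 camera calls.

## Working session

There is one attempt and no reset: what is moved stays moved. The work goes in short steps, Python scripts to look and compute and a shell command to move; the robot and the scene stay as the last step left them, time stands still between calls to the robot, and variables do not carry over. Pictures are saved under pics/ and viewed, at most 13 in all, crops included, and the job is handed in when it is done.

```bash
mkdir -p pics; python3 - <<'E'
from plant import readout, viewer, order, bot
import cv2
for n in("scene","top"):
    im=viewer.capture(n); cv2.imwrite(f"pics/{n}0.png",im[:,:,::-1]); print(viewer.camera_info(n))
print(readout.get_obs())
E
```

```text
{'fx': 427.9024002147392, 'fy': 427.9024002147392, 'cx': 282.9615501402094, 'cy': 212.33270744580463, 'origin': array([ 868.12192187, -334.6634319 ,  885.62715567]), 'rotation': array([ 0.52492819, -0.01486137,  0.76335604])}
{'fx': 459.4877822129678, 'fy': 459.4877822129678, 'cx': 280.4336475265562, 'cy': 215.4366623445943, 'origin': array([ 397.71698152,   30.72796675, 1069.70155457]), 'rotation': array([ 0.15614149,  0.00941656, -1.55818229])}
{'time': 0.1, 'joint_positions': array([-1.26404027e+00,  3.42696548e-01,  1.52492104e+00, -2.37886171e-05,
        1.27541443e+00, -1.45978132e-01]), 'dq': array([ 0.00100831, -0.00296906, -0.00171626,  0.00046993,  0.0025317 ,
       -0.00166343]), 'tau': array([ 1.64388504e-03, -4.32004559e+01, -2.44694728e+01,  7.18925754e-02,
        5.26019465e-02, -7.40403289e-05]), 'tool_pos': array([ 229.58971533, -471.83119185,  291.5919768 ]), 'tcp_rot': array([-3.14016528e+00, -1.86864900e-04,  4.52741000e-01]), 'contact_force': array([ 0.43847477, -0.41091762, -0.07967417]), 'moment': array([-0.05423729,  0.05922694,  0.00796419]), 'finger_force': 0.0, 'grip_width': 91.94298414093169}
```

View pics/top0.png

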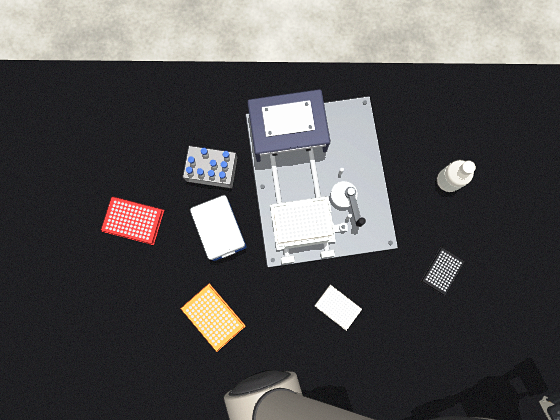

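View pics/scene0.png

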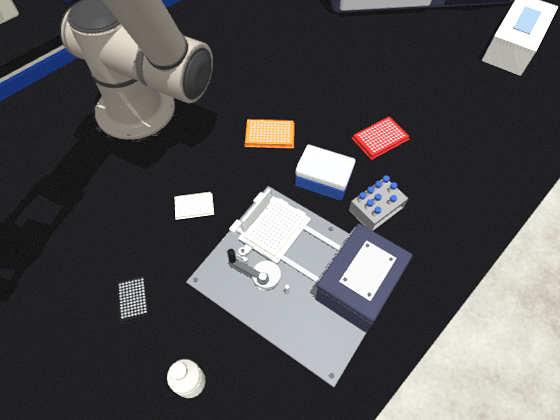

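The top view shows the loader with the hood at (290,120), the carriage plate at (302,223), the pivot near (350,192) and the black knob near (361,222). The scene view shows the knob at (232,256) and the pivot at (263,278).
Plate candidates, by top pixel: carriage white (302,223), small white (338,307), red (132,220), orange (213,317), black (443,270). I choose the larger white one on the carriage.

```bash
cat > h.py <<'E'
import numpy as np, cv2
from scipy.spatial.transform import Rotation as R
from plant import readout, viewer, order, bot
def cam(n):
    c=viewer.camera_info(n); return c,R.from_euler('xyz',c['rotation']).as_matrix(),np.array(c['origin'])
def ray(n,u,v):
    c,M,o=cam(n); return o,M@np.array([(u-c['cx'])/c['fx'],-(v-c['cy'])/c['fy'],-1])
def onz(n,u,v,z):
    o,d=ray(n,u,v); return o+d*(z-o[2])/d[2]
def proj(n,p):
    c,M,o=cam(n); q=M.T@(np.array(p,float)-o); return np.array([c['cx']+c['fx']*q[0]/-q[2], c['cy']+c['fy']*q[1]/q[2]])
def two(a,b):
    (o1,d1),(o2,d2)=ray('top',*a),ray('scene',*b)
    s=np.linalg.lstsq(np.c_[d1,-d2],o2-o1,rcond=None)[0]
    p,q=o1+s[0]*d1,o2+s[1]*d2; return (p+q)/2,np.linalg.norm(p-q)
E
python3 - <<'E'
from h import *
for uv in [(267,266),(397,248),(370,97)]: print('base',onz('top',*uv,8).round())
for uv in [(335,380),(188,281),(268,188)]: print('baseS',onz('scene',*uv,8).round())
print('knobtop',onz('top',361,222,90).round(), two((361,222),(232,251)))
t=cv2.imread('pics/top0.png');s=cv2.imread('pics/scene0.png')
a=cv2.resize(t[80:280,240:400],None,fx=2.5,fy=2.5,interpolation=2)
b=cv2.resize(s[180:380,180:340],None,fx=2.5,fy=2.5,interpolation=2)
cv2.imwrite('pics/crop.png',np.hstack([a,b]))
E
```

```text
base [447.  72.   8.]
base [ 492. -227.    8.]
base [ 859. -171.    8.]
baseS [ 858. -159.    8.]
baseS [ 498. -225.    8.]
baseS [452.  66.   8.]
knobtop [ 539. -132.   90.] (array([ 541.91955594, -131.25498724,   81.5801556 ]), np.float64(4.1060192357955865))
```

View pics/crop.png

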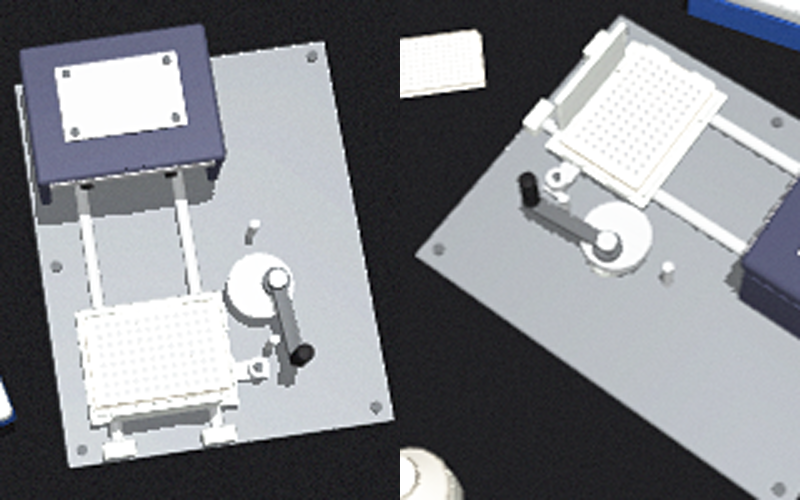

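The crop shows the larger white plate seated on the carriage, the push plate behind it, the knob at the lever's end pointing back and slightly right, and stop pins around the cam. Next I refine the loader pose from sub-pixel corners.

```bash
python3 - <<'E'
from h import *
L={'top':cv2.imread('pics/top0.png',0),'scene':cv2.imread('pics/scene0.png',0)}
sub=lambda n,P:cv2.cornerSubPix(L[n],np.float32(P).reshape(-1,1,2),(4,4),(-1,-1),(3,50,.01)).reshape(-1,2)
base={'A':(-140,95),'B':(-140,-210),'C':(235,-210)}
hood=[(105,85),(235,85),(235,-85),(105,-85)]
src=[];dst=[]
for n,P,H in [('top',[(267,266),(397,248),(370,97)],[(257.5,152),(248.5,100),(322.5,91),(329,144)]),('scene',[(268,188),(188,281),(335,380)],[(359,227),(411,260),(366,319),(318,278)])]:
    q=sub(n,P)
    for k,a in zip('ABC',q): p=onz(n,*a,8); print(n,k,a,p.round(1)); src.append(base[k]);dst.append(p[:2])
    q=sub(n,H)
    for k,a in zip(hood,q): p=onz(n,*a,97); print(n,k,a,p.round(1)); src.append(k) ;dst.append(p[:2])
src=np.array(src,float);dst=np.array(dst)
def fit(s,d):
    sc,dc=s-s.mean(0),d-d.mean(0); r=np.arctan2((sc[:,0]*dc[:,1]-sc[:,1]*dc[:,0]).sum(),(sc*dc).sum())
    M=np.array([[np.cos(r),-np.sin(r)],[np.sin(r),np.cos(r)]]); t=d.mean(0)-M@s.mean(0); return r,M,t,d-(s@M.T+t)
for ix in (range(7),range(7,14),range(14)):
    r,M,t,e=fit(src[list(ix)],dst[list(ix)]); print(np.degrees(r),t,e.round(1).tolist())
print('pivot',M@[0,-118]+t,'push',M@[-105,0]+t)
for n in L:
    for nm,p,z in(('piv',(0,-118),34),('pp',(-105,50),82),('pp',(-105,-50),82),('roll',(-75,-90),33)): print(n,nm,proj(n,[*(M@p+t),z]).round(1))
k=onz('top',360.3,221.5,88)[:2]; l=M.T@(k-t); print('knob loader',l,'ang',np.arctan2(-(l[1]+118),-l[0]),np.hypot(l[0],l[1]+118))
k=onz('scene',232,252,88)[:2]; l=M.T@(k-t); print('knob loader',l)
E
```

```text
top A [267.37488 266.6292 ] [445.2  71.4   8. ]
top B [397.1504  247.34557] [ 493.2 -227.5    8. ]
top C [369.2623   96.30601] [ 860.6 -169.7    8. ]
top (105, 85) [257.5 152. ] [690.9  93.9  97. ]
top (235, 85) [247.55528  99.60302] [811.8 118.5  97. ]
top (235, -85) [320.4272   89.16288] [837.8 -44.1  97. ]
top (105, -85) [329.95895 142.14568] [714.8 -64.9  97. ]
scene A [267.81808 185.71284] [447.2  70.3   8. ]
scene B [185.45557 281.5638 ] [ 494.7 -230.1    8. ]
scene C [335. 380.] [ 857.5 -159.     8. ]
scene (105, 85) [359. 227.] [699.5  88.9  97. ]
scene (235, 85) [411. 260.] [821.9 103.   97. ]
scene (235, -85) [366. 319.] [831.  -54.6  97. ]
scene (105, -85) [318.80096 279.20926] [715.5 -56.8  97. ]
9.071243676875126 [ 5.96574834e+02 -2.25308869e-01] [[1.9, -0.2], [1.7, 2.1], [-1.1, 0.9], [4.0, -6.4], [-3.5, -2.2], [-4.3, 3.0], [1.2, 2.7]]
8.272928787599179 [598.87360695  -1.1652368 ] [[0.5, -2.4], [4.1, -1.0], [-4.1, 16.1], [9.0, -9.1], [2.7, -13.7], [-12.7, -3.2], [0.5, 13.3]]
8.675973778198818 [597.71968852  -0.70105066] [[0.2, -0.7], [2.2, 1.9], [-1.1, 3.2], [2.2, -5.3], [-5.5, -0.2], [-5.1, 5.2], [0.5, 4.0], [2.2, -1.8], [3.7, -0.7], [-4.2, 13.8], [10.8, -10.2], [4.7, -15.7], [-11.9, -5.4], [1.2, 12.0]]
pivot [ 615.51955135 -117.3508037 ] push [493.92117946 -16.53991166]
top piv [350.3 192.6]
top pp [284.3 246.1]
top pp [330.2 239.6]
top roll [343.5 226.4]
scene piv [261.7 278.5]
scene pp [268.  187.5]
scene pp [240.5 219.2]
scene roll [241.7 250.1]
knob loader [ -75.79745383 -119.57816088] ang 0.020817755915335693 75.81388130862845
knob loader [ -69.63047451 -123.0157774 ]
```

```bash
cat > lo.py <<'E'
from h import *
Y=np.radians(9.05);E=np.array([[np.cos(Y),-np.sin(Y)],[np.sin(Y),np.cos(Y)]]);T=np.array([596.,0])
W=lambda x,y:E@[x,y]+T
Lo=lambda p:E.T@(np.array(p[:2])-T)
def st():
    o=readout.get_obs(); p=o['tool_pos'];print(round(o['time'],2),'world',p.round(1),'loader',Lo(p).round(1),'rpy',o['tcp_rot'].round(3),'F',o['contact_force'].round(1),'q6',o['joint_positions'][5].round(2))
    return o
E
A='.0192 .0229 -.0057 0 0 -.114 0'; python3 -m creep '.0192 .0229 -.0057 0 0 -.114 0;.0192 .0229 -.0057 0 0 -.114 0;.0192 .0229 -.0057 0 0 -.114 0;.0192 .0229 -.0057 0 0 -.114 0;.0192 .0229 -.0057 0 0 -.114 0;.0192 .0229 -.0057 0 0 -.114 0;.0192 .0229 -.0057 0 0 -.114 0;.0192 .0229 -.0057 0 0 -.114 0'
python3 -m creep '.0192 .0229 -.0057 0 0 -.114 0;.0192 .0229 -.0057 0 0 -.114 0;.0192 .0229 -.0057 0 0 -.114 0;.0192 .0229 -.0057 0 0 -.114 0;.0192 .0229 -.0057 0 0 -.114 0;.0192 .0229 -.0057 0 0 -.114 0;.0192 .0229 -.0057 0 0 -.114 0;0 0 0 0 0 0 0'
python3 - <<'E'
from lo import *
st(); print('bottle',Lo(onz('top',467,168,120)),'tipbox corner')
im=viewer.capture('scene'); cv2.imwrite('pics/s1.png',cv2.resize(im[100:340,100:400,::-1],None,fx=2.4,fy=2.4))
print('goal',W(-75,-96))
E
```

```text
time: 0.77
tool_pos: [383.9, -287.5, 246.1]
tcp_rot: [-3.142, 0.001, -0.465]
contact_force: [0.4, 0.3, 0.2]
grip_width: 42.9
finger_force: 0.0
time: 1.43
tool_pos: [519.5, -124.8, 205.3]
tcp_rot: [3.141, 0.002, -1.261]
contact_force: [-1.5, 0.0, 0.4]
grip_width: 0.3
finger_force: 0.0
1.43 world [ 519.5 -124.8  205.3] loader [ -95.2 -111.2] rpy [ 3.141e+00  2.000e-03 -1.261e+00] F [-1.5  0.   0.4] q6 2.45
bottle [   1.08777654 -357.03807219] tipbox corner
goal [ 537.03408857 -106.60216362]
```

View pics/s1.png

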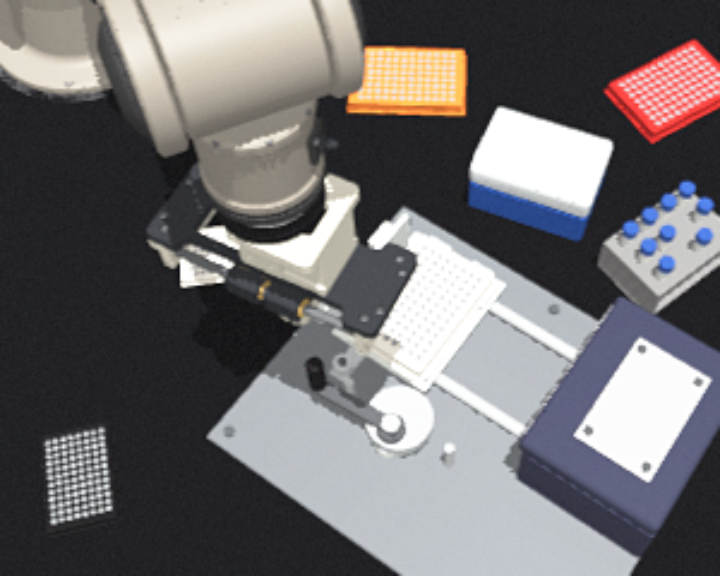

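The picture shows the closed fingers above the carriage, with the black knob at crop (316,373) and everything undisturbed. I now finish the shift and descend inside the knob.

```bash
python3 -m creep '.0088 .0091 0 0 0 -.055 0;.0088 .0091 0 0 0 -.055 0;0 0 -.02 0 0 0 0;0 0 -.02 0 0 0 0;0 0 -.02 0 0 0 0;0 0 -.02 0 0 0 0;0 0 -.003 0 0 0 0;0 0 0 0 0 0 0'
python3 - <<'E'
from lo import *
st()
im=viewer.capture('scene'); cv2.imwrite('pics/s2.png',cv2.resize(im[190:330,160:360,::-1],None,fx=4,fy=4))
# plan: pusher centre vs theta
P=lambda t:W(*(np.array([0,-118])+75*np.array([-np.cos(t),-np.sin(t)])-17.5*np.array([np.sin(t),-np.cos(t)])))
for t in np.arange(0,3.3,.12): print(round(t,2),P(t).round(1),(P(t+.12)-P(t)).round(1))
E
```

```text
time: 2.15
tool_pos: [534.2, -110.9, 122.8]
tcp_rot: [3.139, 0.002, -1.367]
contact_force: [0.7, -0.7, -0.5]
grip_width: 0.7
finger_force: 0.0
2.15 world [ 534.2 -110.9  122.8] loader [-78.4 -99.8] rpy [ 3.139e+00  2.000e-03 -1.367e+00] F [ 0.7 -0.7 -0.5] q6 2.59
0.0 [ 537.7 -111. ] [-0.1 -9.2]
0.12 [ 537.6 -120.3] [ 1.  -9.2]
0.24 [ 538.6 -129.5] [ 2.1 -9. ]
0.36 [ 540.7 -138.5] [ 3.2 -8.7]
0.48 [ 543.9 -147.1] [ 4.2 -8.2]
0.6 [ 548.1 -155.4] [ 5.1 -7.7]
0.72 [ 553.2 -163.1] [ 6. -7.]
0.84 [ 559.2 -170.1] [ 6.8 -6.2]
0.96 [ 566.  -176.3] [ 7.5 -5.4]
1.08 [ 573.5 -181.7] [ 8.1 -4.4]
1.2 [ 581.6 -186.1] [ 8.6 -3.4]
1.32 [ 590.2 -189.6] [ 8.9 -2.4]
1.44 [ 599.1 -192. ] [ 9.1 -1.3]
1.56 [ 608.2 -193.3] [ 9.2 -0.2]
1.68 [ 617.5 -193.5] [9.2 0.9]
1.8 [ 626.7 -192.6] [9. 2.]
1.92 [ 635.7 -190.6] [8.7 3.1]
2.04 [ 644.4 -187.5] [8.3 4.1]
2.16 [ 652.7 -183.4] [7.7 5. ]
2.28 [ 660.4 -178.4] [7.1 5.9]
2.4 [ 667.5 -172.5] [6.3 6.7]
2.52 [ 673.8 -165.7] [5.5 7.4]
2.64 [ 679.3 -158.3] [4.5 8. ]
2.76 [ 683.8 -150.2] [3.5 8.5]
2.88 [ 687.3 -141.7] [2.5 8.9]
3.0 [ 689.8 -132.8] [1.4 9.1]
3.12 [ 691.2 -123.7] [0.3 9.2]
3.24 [ 691.5 -114.4] [-0.8  9.2]
```

View pics/s2.png

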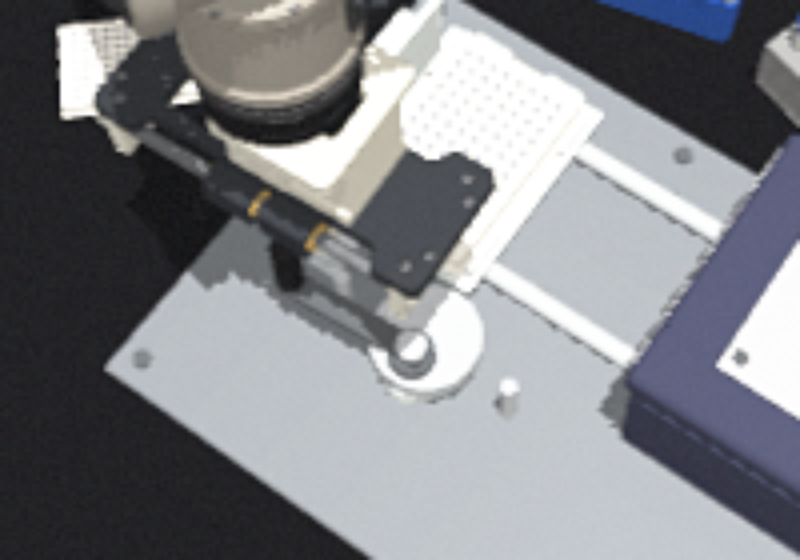

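The picture shows the fingertips down between the carriage and the black grip (crop 288,265), with no contact. I start pushing.

```bash
python3 -m creep '.002 -.0092 0 0 0 0 0;.001 -.0092 0 0 0 .12 0;.0021 -.009 0 0 0 .12 0;.0032 -.0087 0 0 0 .12 0;.0042 -.0082 0 0 0 .12 0;.0051 -.0077 0 0 0 .12 0;.006 -.007 0 0 0 .12 0;0 0 0 0 0 0 0'
python3 - <<'E'
from lo import *
st()
im=viewer.capture('scene'); cv2.imwrite('pics/s3.png',cv2.resize(im[190:330,160:360,::-1],None,fx=4,fy=4))
E
```

```text
time: 2.87
tool_pos: [559.9, -171.4, 125.0]
tcp_rot: [-3.141, -0.003, -0.644]
contact_force: [-0.4, 0.5, 0.5]
grip_width: 0.4
finger_force: 0.0
2.87 world [ 559.9 -171.4  125. ] loader [ -62.6 -163.6] rpy [-3.141e+00 -3.000e-03 -6.440e-01] F [-0.4  0.5  0.5] q6 1.79
```

View pics/s3.png

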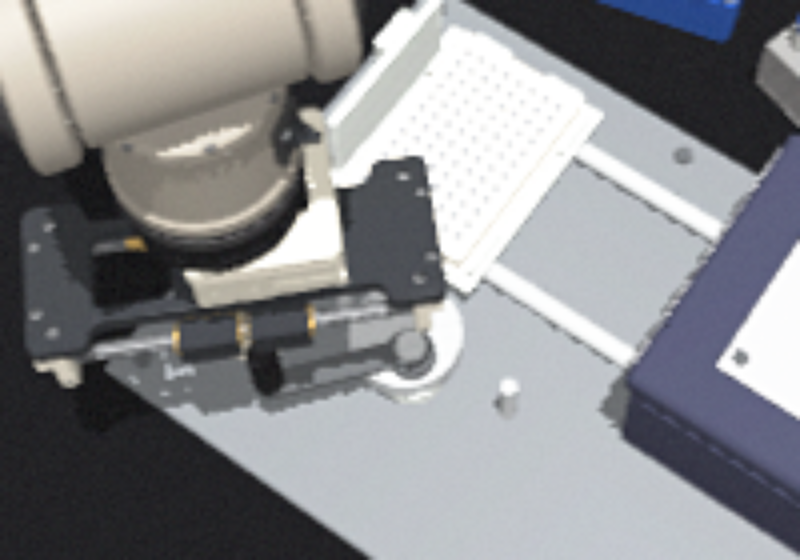

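The lever has turned about 0.8 rad, and the grip is at crop (266,368) just ahead of the fingers. Continuing.

```bash
python3 -m creep '.0068 -.0062 -.002 0 0 .12 0;.0075 -.0054 0 0 0 .125 0;.0081 -.0044 0 0 0 .125 0;.0086 -.0034 0 0 0 .125 0;.0089 -.0024 0 0 0 .125 0;.0091 -.0013 0 0 0 .12 0;.0092 -.0002 0 0 0 .12 0;.0092 .0009 0 0 0 .12 0'
python3 -c "from lo import *;st()"
```

```text
time: 3.58
tool_pos: [626.2, -192.6, 122.5]
tcp_rot: [3.141, 0.001, 0.334]
contact_force: [-2.5, -1.5, 0.2]
grip_width: 0.4
finger_force: 1.3
3.58 world [ 626.2 -192.6  122.5] loader [  -0.5 -195. ] rpy [3.141e+00 1.000e-03 3.340e-01] F [-2.5 -1.5  0.2] q6 0.82
```

```bash
python3 -m creep '.009 .002 0 0 0 .125 0;.0087 .0031 0 0 0 .125 0;.0083 .0041 0 0 0 .125 0;.0077 .005 0 0 0 .125 0;.0071 .0059 0 0 0 .12 0;.0063 .0067 0 0 0 .12 0;.0055 .0074 0 0 0 .12 0;.0045 .008 0 0 0 .12 0'
python3 -c "
from lo import *;st()
im=viewer.capture('scene'); cv2.imwrite('pics/s4.png',cv2.resize(im[190:350,200:400,::-1],None,fx=3.7,fy=3.7))"
```

```text
time: 4.25
tool_pos: [684.1, -150.6, 122.7]
tcp_rot: [3.139, 0.002, 1.314]
contact_force: [0.6, -2.7, -2.2]
grip_width: 0.3
finger_force: 1.6
4.25 world [ 684.1 -150.6  122.7] loader [  63.3 -162.5] rpy [3.139e+00 2.000e-03 1.314e+00] F [ 0.6 -2.7 -2.2] q6 -0.07
```

View pics/s4.png

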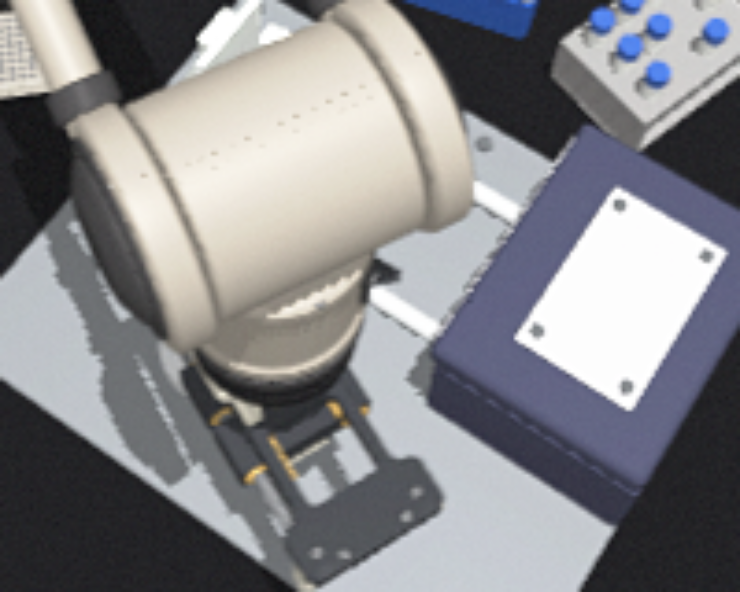

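The arm hides the lever, but contact force shows the grip is still being pushed. I push on to the stop.

```bash
python3 -m creep '.0035 .0085 0 0 0 .12 0;.0025 .0089 0 0 0 .12 0;.0014 .0091 0 0 0 .12 0;.0003 .0075 0 0 0 .05 0;0 .002 0 0 0 0 0;0 .002 0 0 0 0 0'
python3 -c "from lo import *;st()"
```

```text
time: 4.8
tool_pos: [691.8, -120.7, 123.1]
tcp_rot: [3.139, 0.015, 1.715]
contact_force: [2.4, -36.5, -5.5]
grip_width: 0.4
finger_force: 17.2
4.8 world [ 691.8 -120.7  123.1] loader [  75.7 -134.2] rpy [3.139 0.015 1.715] F [  2.4 -36.5  -5.5] q6 -0.42
```

The stop is reached: 36 N with the pusher at theta about pi. I back off, rise, and go behind the push plate.

```bash
python3 -m creep '.002 -.0125 0 0 0 0 0;.002 -.0125 0 0 0 0 0;0 0 .038 0 0 0 0;0 0 .038 0 0 0 0;-.0174 .0096 0 0 0 -.12 0;-.0174 .0096 0 0 0 -.12 0;-.0174 .0096 0 0 0 -.12 0;-.0174 .0096 0 0 0 -.12 0'
python3 -m creep '-.0174 .0096 0 0 0 -.12 0;-.0174 .0096 0 0 0 -.12 0;-.0174 .0096 0 0 0 -.12 0;-.0174 .0096 0 0 0 -.12 0;-.0174 .0096 0 0 0 -.12 0;-.0174 .0096 0 0 0 -.12 0;-.0174 .0096 0 0 0 -.12 0;-.0174 .0096 0 0 0 -.12 0'
python3 - <<'E'
from lo import *
o=st(); print(W(-128,0)-o['tool_pos'][:2])
a=viewer.capture('scene')[170:350,160:360,::-1];b=viewer.capture('top')[80:280,220:400,::-1]
cv2.imwrite('pics/s5.png',np.hstack([cv2.resize(a,(400,360)),cv2.resize(b,(324,360))]))
for n in('top','scene'):print(n,proj(n,[*W(75,-118),90]),proj(n,[*W(-75,-90),33]))
E
```

```text
time: 5.47
tool_pos: [624.6, -97.8, 198.5]
tcp_rot: [3.141, -0.001, 1.233]
contact_force: [-0.3, -0.4, 0.0]
grip_width: 0.4
finger_force: 0.0
time: 6.13
tool_pos: [485.4, -20.9, 198.4]
tcp_rot: [3.142, -0.001, 0.273]
contact_force: [0.2, -0.0, 0.0]
grip_width: 0.5
finger_force: 0.0
6.13 world [485.4 -20.9 198.4] loader [-112.5   -3.3] rpy [ 3.142e+00 -1.000e-03  2.730e-01] F [ 0.2 -0.   0. ] q6 1.1
[-15.84346348   0.77058241]
top [347.82457179 154.77839655] [343.32143839 226.86651136]
scene [291.91020667 288.11980671] [241.47615745 249.67375468]
```

View pics/s5.png

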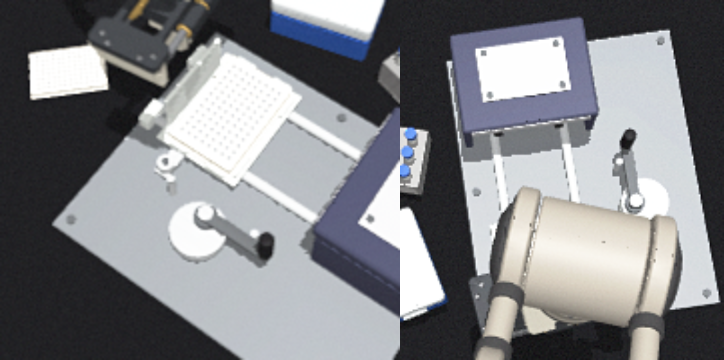

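The lever now points forward against its stop pin, with the grip at (265,245) in the left crop, and the fingers are behind the push plate. I descend and push.

```bash
python3 -m creep '-.009 0 0 0 0 -.0575 0;-.009 .001 0 0 0 -.0575 0;0 0 -.019 0 0 0 0;0 0 -.019 0 0 0 0;0 0 -.019 0 0 0 0;0 0 -.019 0 0 0 0;0 0 0 0 0 0 0'
python3 -c "from lo import *;o=st();print(W(0,0)-o['tool_pos'][:2])"
```

```text
time: 6.82
tool_pos: [467.5, -20.5, 119.3]
tcp_rot: [-3.14, 0.004, 0.168]
contact_force: [-1.2, 0.5, -1.0]
grip_width: 0.4
finger_force: 0.0
6.82 world [467.5 -20.5 119.3] loader [-130.1   -0. ] rpy [-3.14   0.004  0.168] F [-1.2  0.5 -1. ] q6 1.2
[128.49846396  20.51445456]
```

```bash
python3 -m creep '.005 .0008 .002 0 0 0 0;.005 .0008 .001 0 0 0 0;.004 .0006 0 0 0 0 0;.005 .0008 0 0 0 0 0;.006 .00095 0 0 0 0 0;.006 .00095 0 0 0 0 0;.006 .00095 0 0 0 0 0;.006 .00095 0 0 0 0 0'
python3 -m creep '.006 .00095 0 0 0 0 0;.006 .00095 0 0 0 0 0;.006 .00095 0 0 0 0 0;.006 .00095 0 0 0 0 0;.006 .00095 0 0 0 0 0;.006 .00095 0 0 0 0 0;.006 .00095 0 0 0 0 0;.006 .00095 0 0 0 0 0'
python3 -c "from lo import *;o=st()"
```

```text
time: 7.48
tool_pos: [511.9, -13.4, 124.9]
tcp_rot: [3.142, -0.0, 0.168]
contact_force: [-2.3, -0.2, 2.4]
grip_width: 0.6
finger_force: 1.3
time: 8.15
tool_pos: [559.8, -5.8, 124.7]
tcp_rot: [-3.141, 0.0, 0.168]
contact_force: [-2.5, -0.1, 2.2]
grip_width: 0.6
finger_force: 1.3
8.15 world [559.8  -5.8 124.7] loader [-36.7  -0. ] rpy [-3.141  0.     0.168] F [-2.5 -0.1  2.2] q6 1.26
```

```bash
python3 -m creep '.006 .00095 -.001 0 0 0 0;.006 .00095 -.001 0 0 0 0;.006 .00095 0 0 0 0 0;.006 .00095 0 0 0 0 0;.005 .0008 0 0 0 0 0;.004 .0006 0 0 0 0 0;.002 .0003 0 0 0 0 0;0 0 0 0 0 0 0'
python3 -c "from lo import *;o=st()"
```

```text
time: 8.82
tool_pos: [595.0, -0.4, 122.7]
tcp_rot: [3.141, -0.001, 0.168]
contact_force: [0.3, -0.7, -0.2]
grip_width: 0.7
finger_force: 0.0
8.82 world [ 5.950e+02 -4.000e-01  1.227e+02] loader [-1.  -0.3] rpy [ 3.141e+00 -1.000e-03  1.680e-01] F [ 0.3 -0.7 -0.2] q6 1.27
```

```bash
python3 -m creep '.0015 .0002 0 0 0 0 0;.0015 .0002 0 0 0 0 0;0 0 0 0 0 0 0'
python3 -c "from lo import *;o=st()"
```

```text
time: 9.07
tool_pos: [597.3, -0.1, 122.8]
tcp_rot: [3.142, 0.0, 0.168]
contact_force: [-1.8, 0.0, 0.9]
grip_width: 0.6
finger_force: 1.0
9.07 world [ 5.973e+02 -1.000e-01  1.228e+02] loader [ 1.2 -0.3] rpy [3.142 0.    0.168] F [-1.8  0.   0.9] q6 1.27
```

Not at the bumper yet, so I continue gently.

```bash
python3 -m creep '.0015 .0002 0 0 0 0 0;.001 .0002 0 0 0 0 0;0 0 0 0 0 0 0'
python3 -m creep '.0015 .0002 0 0 0 0 0;.001 .0002 0 0 0 0 0;0 0 0 0 0 0 0'
```

```text
time: 9.32
tool_pos: [597.6, -0.0, 122.8]
tcp_rot: [-3.141, 0.006, 0.168]
contact_force: [-11.5, -3.1, 6.8]
grip_width: 0.2
finger_force: 5.8
time: 9.57
tool_pos: [598.0, 0.0, 122.8]
tcp_rot: [-3.141, 0.011, 0.168]
contact_force: [-20.2, -5.1, 14.3]
grip_width: 0.3
finger_force: 10.7
```

The carriage is home on the bumpers, with force rising to 20 N and no more travel. I back off, rise, and go to the hood side of the grip.

```bash
python3 -m creep '-.01 -.0016 0 0 0 0 0;-.01 -.0016 0 0 0 0 0;0 0 .038 0 0 0 0;0 0 .038 0 0 0 0;.0076 -.0056 0 0 0 .12 0;.0076 -.0056 0 0 0 .12 0;.0076 -.0056 0 0 0 .12 0;.0076 -.0056 0 0 0 .12 0'
python3 -m creep '.0076 -.0056 0 0 0 .12 0;.0076 -.0056 0 0 0 .12 0;.0076 -.0056 0 0 0 .12 0;.0076 -.0056 0 0 0 .12 0;.0076 -.0056 0 0 0 .12 0;.0076 -.0056 0 0 0 .12 0;.0076 -.0056 0 0 0 .12 0;.0076 -.0056 0 0 0 .12 0'
python3 - <<'E'
from lo import *
o=st(); print(W(68,-88)-o['tool_pos'][:2])
a=viewer.capture('scene')[190:350,200:400,::-1];b=viewer.capture('top')[80:280,220:400,::-1]
cv2.imwrite('pics/s6.png',np.hstack([cv2.resize(a,(450,360)),cv2.resize(b,(324,360))]))
E
```

```text
time: 10.23
tool_pos: [613.5, -25.1, 199.5]
tcp_rot: [3.14, -0.002, 0.654]
contact_force: [0.1, -0.1, 0.3]
grip_width: 0.5
finger_force: 0.0
time: 10.9
tool_pos: [674.3, -70.0, 199.0]
tcp_rot: [3.14, 0.0, 1.614]
contact_force: [0.4, 0.4, 0.4]
grip_width: 0.4
finger_force: 0.0
10.9 world [674.3 -70.  199. ] loader [ 66.3 -81.5] rpy [3.14  0.    1.614] F [0.4 0.4 0.4] q6 -0.26
[ 2.68422464 -6.19731307]
```

View pics/s6.png

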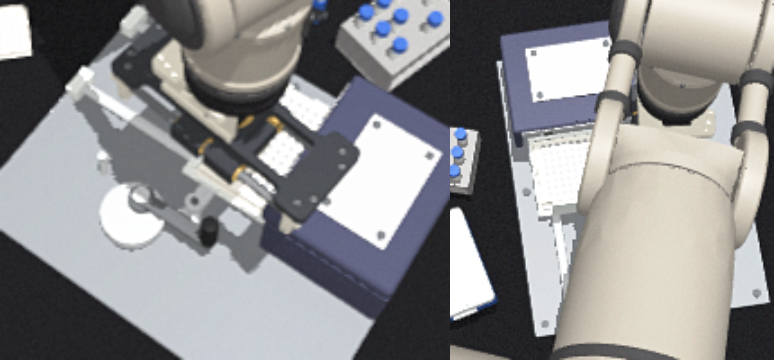

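The plate is home under the hood edge, the roller is past the cam, and the grip is still forward. I descend at the hood side of the grip and compute the return arc.

```bash
python3 -m creep '.002 -.003 0 0 0 .055 0;.001 -.003 0 0 0 .055 0;0 0 -.019 0 0 0 0;0 0 -.019 0 0 0 0;0 0 -.019 0 0 0 0;0 0 -.019 0 0 0 0;0 0 0 0 0 0 0'
python3 - <<'E'
from lo import *
st()
P=lambda t:W(*(np.array([0,-118])+75*np.array([-np.cos(t),-np.sin(t)])+17.5*np.array([np.sin(t),-np.cos(t)])))
for t in np.arange(3.14,-.15,-.12): print(round(t,2),P(t).round(1),(P(t-.12)-P(t)).round(1))
E
```

```text
time: 11.58
tool_pos: [674.3, -74.9, 118.7]
tcp_rot: [-3.135, -0.003, 1.714]
contact_force: [-0.8, 0.6, 0.0]
grip_width: 0.4
finger_force: 0.0
11.58 world [674.3 -74.9 118.7] loader [ 65.6 -86.2] rpy [-3.135e+00 -3.000e-03  1.714e+00] F [-0.8  0.6  0. ] q6 -0.37
3.14 [685.9 -87.6] [ 3.  -8.8]
3.02 [688.9 -96.3] [ 1.9 -9. ]
2.9 [ 690.8 -105.4] [ 0.8 -9.2]
2.78 [ 691.6 -114.6] [-0.3 -9.2]
2.66 [ 691.2 -123.8] [-1.4 -9.1]
2.54 [ 689.8 -132.9] [-2.5 -8.9]
2.42 [ 687.3 -141.8] [-3.5 -8.5]
2.3 [ 683.8 -150.3] [-4.5 -8. ]
2.18 [ 679.2 -158.4] [-5.5 -7.4]
2.06 [ 673.7 -165.8] [-6.3 -6.7]
1.94 [ 667.4 -172.5] [-7.1 -5.9]
1.82 [ 660.3 -178.5] [-7.7 -5. ]
1.7 [ 652.6 -183.5] [-8.3 -4.1]
1.58 [ 644.3 -187.6] [-8.7 -3. ]
1.46 [ 635.6 -190.6] [-9. -2.]
1.34 [ 626.6 -192.6] [-9.2 -0.9]
1.22 [ 617.4 -193.5] [-9.2  0.2]
1.1 [ 608.1 -193.3] [-9.1  1.3]
0.98 [ 599. -192.] [-8.9  2.4]
0.86 [ 590.1 -189.5] [-8.6  3.5]
0.74 [ 581.5 -186.1] [-8.1  4.5]
0.62 [ 573.4 -181.6] [-7.5  5.4]
0.5 [ 565.9 -176.2] [-6.8  6.3]
0.38 [ 559.1 -170. ] [-6.  7.]
0.26 [ 553.1 -163. ] [-5.1  7.7]
0.14 [ 548.  -155.3] [-4.2  8.2]
0.02 [ 543.8 -147. ] [-3.1  8.7]
-0.1 [ 540.7 -138.3] [-2.1  9. ]
```

```bash
python3 -m creep '.006 -.004 .003 0 0 0 0;.005 -.008 0 0 0 0 0;.003 -.0088 0 0 0 -.12 0;.0019 -.009 0 0 0 -.12 0;.0008 -.0092 0 0 0 -.12 0;-.0003 -.0092 0 0 0 -.12 0;-.0014 -.0091 0 0 0 -.12 0;-.0025 -.0089 0 0 0 -.12 0'
python3 - <<'E'
from lo import *
st()
a=viewer.capture('scene')[190:350,200:400,::-1]
cv2.imwrite('pics/s7.png',cv2.resize(a,(600,480)))
E
```

```text
time: 12.25
tool_pos: [689.8, -142.0, 127.2]
tcp_rot: [3.14, -0.002, 0.99]
contact_force: [-0.3, 4.2, -1.0]
grip_width: 0.3
finger_force: 1.4
12.25 world [ 689.8 -142.   127.2] loader [  70.3 -155. ] rpy [ 3.14e+00 -2.00e-03  9.90e-01] F [-0.3  4.2 -1. ] q6 0.27
```

View pics/s7.png

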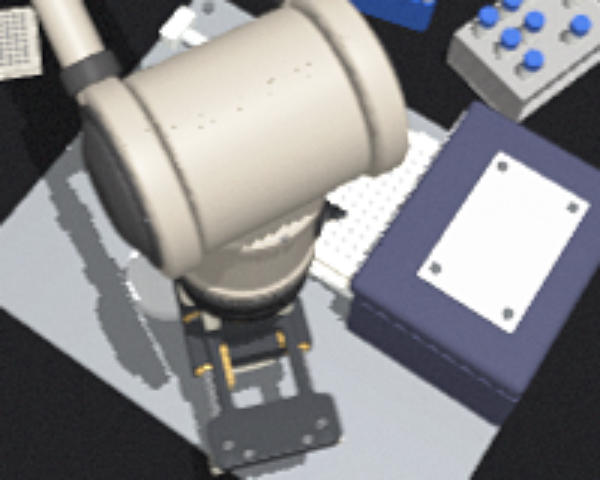

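The push is proceeding: 4 N on the grip, and the carriage is still under the hood. I continue the arc, lowering about 4 mm.

```bash
python3 -m creep '-.005 -.0083 -.002 0 0 -.12 0;-.0055 -.008 -.002 0 0 -.12 0;-.0055 -.0074 0 0 0 -.12 0;-.0063 -.0067 0 0 0 -.12 0;-.0071 -.0059 0 0 0 -.12 0;-.0077 -.005 0 0 0 -.12 0;-.0083 -.0041 0 0 0 -.12 0;-.0087 -.003 0 0 0 -.12 0'
python3 -c "from lo import *;st()"
```

```text
time: 12.97
tool_pos: [635.8, -190.7, 123.3]
tcp_rot: [3.14, -0.004, 0.033]
contact_force: [2.9, 2.2, 0.2]
grip_width: 0.3
finger_force: 1.3
12.97 world [ 635.8 -190.7  123.3] loader [   9.3 -194.6] rpy [ 3.14  -0.004  0.033] F [2.9 2.2 0.2] q6 1.13
```

Exactly on the t=1.46 point.

```bash
python3 -m creep '-.009 -.002 0 0 0 -.12 0;-.0092 -.0009 0 0 0 -.12 0;-.0092 .0002 0 0 0 -.12 0;-.0091 .0013 0 0 0 -.12 0;-.0089 .0024 0 0 0 -.12 0;-.0086 .0035 0 0 0 -.12 0;-.0081 .0045 0 0 0 -.12 0;-.0075 .0054 0 0 0 -.12 0'
python3 -c "from lo import *;st()"
```

```text
time: 13.63
tool_pos: [566.4, -176.5, 123.3]
tcp_rot: [-3.139, -0.004, -0.927]
contact_force: [4.2, 0.3, -0.3]
grip_width: 0.5
finger_force: 1.6
13.63 world [ 566.4 -176.5  123.3] loader [ -56.9 -169.6] rpy [-3.139 -0.004 -0.927] F [ 4.2  0.3 -0.3] q6 2.07
```

```bash
python3 -m creep '-.0068 .0063 0 0 0 -.12 0;-.006 .007 0 0 0 -.12 0;-.0051 .0077 0 0 0 -.12 0;-.0042 .0082 0 0 0 -.1 0;-.0005 .003 0 0 0 0 0;0 .002 0 0 0 0 0;0 0 0 0 0 0 0'
python3 -c "from lo import *;st()"
```

```text
time: 14.22
tool_pos: [544.3, -145.5, 123.5]
tcp_rot: [-3.138, -0.008, -1.379]
contact_force: [0.5, -15.8, -1.7]
grip_width: 0.6
finger_force: 7.3
14.22 world [ 544.3 -145.5  123.5] loader [ -74.  -135.6] rpy [-3.138 -0.008 -1.379] F [  0.5 -15.8  -1.7] q6 2.56
```

```bash
python3 -m creep '-.0004 .002 0 0 0 0 0;0 .001 0 0 0 0 0;0 0 0 0 0 0 0'
python3 -m creep '.003 -.015 0 0 0 0 0;.003 -.015 0 0 0 0 0;0 0 .038 0 0 0 0;0 0 .038 0 0 0 0;-.03 -.02 .02 0 0 0 0;-.03 -.02 .02 0 0 0 0;-.03 -.02 0 0 0 0 0;-.03 -.02 0 0 0 0 0'
python3 -m creep '-.03 -.03 0 0 0 0 0;-.03 -.03 0 0 0 0 0;-.02 -.03 0 0 0 0 0;0 -.03 0 0 0 0 0;0 -.03 0 0 0 0 0;0 -.03 0 0 0 0 0;0 0 0 0 0 0 0;0 0 0 0 0 0 0'
python3 - <<'E'
from lo import *
st()
a=viewer.capture('scene')[150:370,170:430,::-1];b=viewer.capture('top')[80:280,170:400,::-1]
cv2.imwrite('pics/s8.png',np.hstack([cv2.resize(a,(400,338)),cv2.resize(b,(389,338))]))
for n in('top','scene'):print(n,'knob0',proj(n,[*W(-75,-118),90]),'pp top',proj(n,[*W(11,50),82]),proj(n,[*W(11,-50),82]))
E
```

```text
time: 14.47
tool_pos: [544.2, -144.9, 123.6]
tcp_rot: [-3.138, -0.012, -1.379]
contact_force: [-0.2, -25.5, -4.0]
grip_width: 0.3
finger_force: 11.9
time: 15.13
tool_pos: [427.7, -249.9, 239.8]
tcp_rot: [-3.139, -0.003, -1.38]
contact_force: [-0.9, -0.6, -0.6]
grip_width: 0.2
finger_force: 0.0
time: 15.8
tool_pos: [348.9, -429.0, 237.7]
tcp_rot: [-3.141, 0.0, -1.383]
contact_force: [0.1, 0.3, 0.8]
grip_width: 0.3
finger_force: 0.0
15.8 world [ 348.9 -429.   237.7] loader [-311.5 -384.8] rpy [-3.141  0.    -1.383] F [0.1 0.3 0.8] q6 1.93
top knob0 [359.51380225 221.51027251] pp top [276.53840861 194.69834084] [321.62365968 188.14130604]
scene knob0 [231.20880417 247.99787001] pp top [310.73229285 212.80464692] [284.60230417 246.93904447]
```

View pics/s8.png

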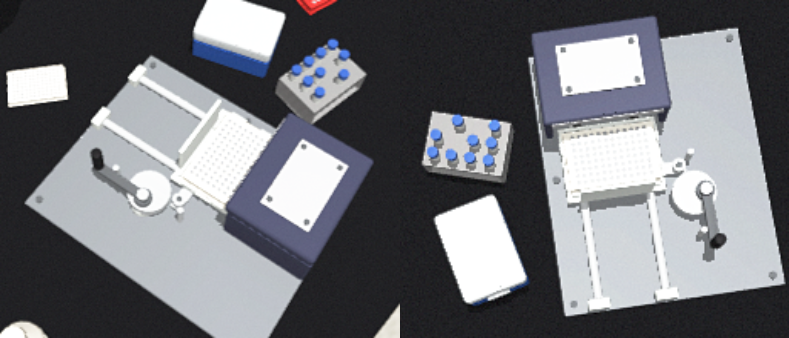

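The carriage is home with the plate seated, the roller sits locked in front of the cam, and the lever is back at its stop (grip at top-crop (718,240)). The bystanders are where they were. I hand it in.

```bash
python3 -c "
from plant import order; print(order.close_job())"
```

```text
the job is handed in; nothing more can be done
None
```

The plate is loaded: I turned the cam to its low side, pushed the carriage home onto the bumpers and swung the lever back to its stop to lock it. I handed the job in at about 16 s with the arm clear; no verdict came back.

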